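Shut off the rinse water in the paint workshop

TASK

Shut off the water to the brush-rinsing sink: slide the plywood cover of the white valve box all the way along its rails, off the two valves, without lifting it, then push the handle that carries the round tag a quarter turn until it is fully shut, across its pipe. Nothing needs gripping, a push with the fingertips is enough; leave the other valve's handle as it is, and leave the jars and other things on the table where they stand.

Things in the scene. Friction and masses are not known exactly. Their poses are not given: they have to be found in the camera images.
- valve_box: White box fixed to the table, 186 x 472 mm (x, y), turned by up to 0.25 rad; origin at the centre of its underside, its y along the rails. -y half: open valve bay under the cover. +y half: closed deck onto which the cover slides. Rails at z = 60 mm; guide and stop lips rise to 70 mm. Two pipes leave its far (+x) side.
- bay (a point): Centre of the valve bay's floor, z = 4 mm, axes parallel to the box's, at x = 0, y = -112 mm of the box. The bay is open at the top once the cover is off: 150 mm (x) by 210 mm (y) inside, walls up to the rails at z = 60 mm.
- cover: Loose plywood cover, 170 x 232 mm (x, y, parallel to the box's), 8 mm thick, 0.25 to 0.45 kg, on the rails: underside at z = 60 mm; origin at the centre of its underside. Over the valves its origin is at y = -112 to -100 mm in the valve_box frame; fully across, against the +y stop, at y = +112 mm. 2 mm play beside the lips. Slides with 2 to 5 N.
- cover_ridge (a point): Centre of the wooden ridge on the middle of the cover: 80 mm long (x), 14 mm wide (y), 18 mm high (z = 68 to 86 mm); this point is 17 mm above the cover's origin. Pushing its -y side towards the box's +y slides the cover off the valves.
- tagged_handle (a joint): Angle, rad: 0 = open, the handle along its pipe, pointing from the pivot along the box's -x (towards the robot). It turns counter-clockwise seen from above (tip swings to the box's -y) to 1.571 = fully shut at its stop, pointing along -y across its pipe. Starts at 0 to 0.25. Friction 0.10 N m (2.5 N at the tip); stays where it is left.
- tagged_pivot (a point): Point on the vertical pivot axis of the tagged handle, at mid-height of its bar, z = 47.5 mm; axes parallel to the box's. The two pivots are at x = 30 mm, y = -60 and y = -142 mm of the box; which valve is at which place changes.
- tagged_tip (a point): Point on the tagged handle 41 mm from the pivot axis, mid-height of the bar, under the tag's centre. The handle: dark steel bar 14 mm wide, 9 mm thick (z = 43 to 52 mm), ending 55 mm from the pivot axis; on its top a round flat steel tag, 28 mm diameter, 4 mm thick. Valve body and pipe below reach up to z = 36 mm (stem aside); free space beside them.
- plain_handle (a joint): Angle of the other valve's handle, same meaning and start range. To be left as it is.
- plain_pivot (a point): The same point on the pivot axis of the other, untagged valve.
- plain_tip (a point): Point on the untagged handle 41 mm from its pivot axis; a bar of the same size, without a tag.
- pot_a: Loose closed paint jar, 42 mm diameter, 66 mm high; origin at the centre of its underside. Bystander: not to be disturbed.
- pot_b: Loose closed paint jar, 42 mm diameter, 66 mm high; origin at the centre of its underside. Bystander: not to be disturbed.
- pot_c: Loose closed paint jar, 42 mm diameter, 66 mm high; origin at the centre of its underside. Bystander: not to be disturbed.
- pot_d: Loose closed paint jar, 42 mm diameter, 66 mm high; origin at the centre of its underside. Bystander: not to be disturbed.
- cup: Loose white cup, 72 mm diameter at the rim, 85 mm high; origin at the centre of its underside. Bystander.
- tape: Loose roll of tape lying flat, 84 mm diameter, 24 mm high; origin at the centre of its underside. Bystander.
- block: Loose sanding block, 70 x 45 x 27 mm; origin at the centre of its underside. Bystander.
Mind the look-alikes: they are no part of the job. Leave any purple look-alike of the part that bears tagged_handle alone.

How it is judged:
By the outcome, as a careful person would: the job done as asked, in the order asked, and still so for the second after the job is handed in, with the robot touching nothing.
It also fails if it takes over 46 s, if anything falls off the work surface, if the arm or the gripper's body presses on something with over 40 N, if the wrist force passes 120 N, or if a joint passes its speed limit or range.

ROBOT

A 7-joint arm with a two-finger parallel gripper is mounted at the origin on the work surface. World frame = base frame: x ahead of the robot, y to its left, z up, the work surface at z = 0. Lengths are in m, angles in rad, forces in N, time in s.
With the tool pointing down it reaches from about 0.425 to 0.925 m from the base axis. Payload 6.8 kg.
Tool frame: the origin (TCP) lies on the centre line of the jaws, within the pads' length; the fingertips stand 19 mm ahead of it and the grasp point (between the pads) is the TCP (tip_extent is the distance from the TCP to the fingertips, in m); z points along the fingers, y is the line along which they close (so a half turn about z gives the same grasp; the last joint's range is limited). The gripper opens to 88 mm and grips with 3 to 60 N. Pads are 20 mm wide; open, the fingers measure 115 mm over their backs; the gripper's body (75 mm by 178 mm) begins 61 mm behind the grasp point.
Start: joints at [-1.21, 0.477, 0.022, 1.555, -0.011, 1.109, -0.083], TCP at [0.305, 0.602, 0.242] pointing down, gripper open.
Joint ranges: [-2.96, 2.96], [-0.34, 2.1], [-1.41, 1.46], [0.24, 2.44], [-1.37, 4.51], [0.17, 1.92], [-2.96, 2.96]. Speed limits (rad/s): [2.39, 2.39, 3.14, 3.14, 3.14, 3.14, 3.14].

INTERFACE

Orientations are given as a unit quaternion [x, y, z, w].
In Python, from bench import * gives the robot as it stands. The module is installed in compiled form; this text tells all that it offers.
- The arm moves only by the tool send_rows, never from a script. Its argument "targets" is a list of rows, each an object of numbers: "tx", "ty", "tz": the shift along the tool's x, y, z in cm; "ax", "ay", "az": the turn, a rotation vector about the tool's x, y, z in degrees; "claw": the finger opening in cm, from 0 to 8.78. A call has 1 to 12 rows; each row shifts and turns the commanded pose from where the row before left it, along the tool's axes as they then stand; what a row does not reach is not made up. A row lasts 1/8 s, in which the tool goes at most 62.5 mm and 10.7 degrees, less where a joint would pass 70% of its speed; a pose out of reach is approached as far as the arm can. A call with a gripper value outside its range is refused whole. The fingers move at their own pace and stop on an object; the grip force is fixed at half the most. Time passes only in rows, so rows that do not move let the fingers close. It gives the time, the measured TCP pose, the force, the opening and the grip force at its end, in the units of the state.
- get_state(): the state, without advancing time (a new reading comes with each control period).
- camera(name): name is "scene" or "side" or "wrist"; returns a dict with "img" (384x512x3 uint8, blue, green, red), "depth" (384x512 float32, m along the optical axis (not along the pixel's ray), 0 where there is no reading), "camera_matrix" (3x3 intrinsics, pixels), "rvec" (rotation vector, rad) and "tvec" (3), from world to camera coordinates, as OpenCV has them. Camera axes: x right, y down, z forward; pixel columns grow to the right and rows downward; lengths in m; the calibration is good to about 2 mm. A picture is of the moment at which its call begins.
- hand_in(): hands the job in; it is judged then, once.
Trained networks look in the newest picture that a camera, given by its name, has taken for a name from the list of things; names that differ only in an ending like _2 or _b are one class to them, and where a whole thing is asked for, a point or a joint stands for the part that bears it (a point fixed in the world has none). Each returns a list of dicts, best first, with "conf" (0 to 1); they miss things now and then, are a little off and sometimes report something else, mostly with a low value. They report only what shows in the picture. A call takes as long as a camera call. They do not tell look-alikes from the thing itself.
- recognise(label, camera): "centre" ([column, row] in pixels, amid what is visible of it).
- masks_of(label, camera): "pixels" (384x512 bool, what is visible of it) and "centre" ([column, row] in pixels, amid what is visible of it).
The state is a dict: "time": time; "joints": joint angles; "joint_vel": joint speeds; "joint_torque": joint torques, N m; "eef_pos": TCP position; "eef_rot": TCP orientation; "wrist_force": force on the tool from outside, world axes, zero at the start; "moment": the same for the moment, N m; "opening": finger opening in m; "gripper_force": force on a finger pad.
Only numpy, scipy, OpenCV 4.12 (cv2) and the standard library are available. Lean on these libraries where they do the work, as an engineer would, in place of code of your own. Each camera call takes 0.05 s, during which the arm holds its last target. There are 200 camera calls.

## Working session

There is one attempt and no reset: what is moved stays moved. The work goes in short steps, Python scripts to look and compute and a tool call to move; the robot and the scene stay as the last step left them, time stands still between calls to the robot, and variables do not carry over. Pictures are saved under pics/ and viewed, at most 10 in all, crops included, and the job is handed in when it is done.

Besides the shell and the picture viewer there is one more tool, called after ">>>" in YAML: its name, and indented under it one key for each argument. send_rows: Moves the arm, as the interface text tells. Its arguments: {"type":"object","properties":{"targets":{"type":"array"}},"required":["targets"]}

```bash
mkdir -p pics; cat > h.py <<'E'
from bench import *
import numpy as np, cv2
from scipy.spatial.transform import Rotation as R
def cloud(c):
    d=c["depth"];K=c["camera_matrix"];v,u=np.mgrid[:384,:512]
    p=np.stack([(u-K[0,2])/K[0,0]*d,(v-K[1,2])/K[1,1]*d,d],-1)
    M=cv2.Rodrigues(np.array(c["rvec"],float))[0]
    w=(p-np.array(c["tvec"]).reshape(3))@M
    w[d==0]=np.nan
    return w
E
python3 - <<'E'
from h import *
for n in("scene","side"):
    c=camera(n);cv2.imwrite(f"pics/{n}0.png",c["img"]);w=cloud(c);np.save(n+".npy",w)
    for l in("valve_box","cover","cover_ridge","pot_a","cup","tape","block"):
        for m in masks_of(l,n)[:5]:
            if m["conf"]>.3: print(n,l,round(m["conf"],2),np.round(m["centre"]),np.nanmedian(w[m["pixels"]],0).round(3))
s=get_state();print(s["eef_pos"],s["eef_rot"],s["time"])
E
```

```text
scene valve_box 0.93 [291. 241.] [0.657 0.125 0.059]
scene cover 0.86 [203. 224.] [ 0.626 -0.056  0.069]
scene cover_ridge 0.71 [206. 222.] [ 0.625 -0.056  0.069]
scene pot_a 0.75 [137. 211.] [ 0.6   -0.232  0.044]
scene pot_a 0.69 [222. 187.] [ 0.476 -0.056  0.065]
scene pot_a 0.65 [268. 295.] [0.785 0.107 0.047]
scene pot_a 0.54 [263. 186.] [0.473 0.048 0.066]
scene cup 0.62 [406. 229.] [0.571 0.368 0.06 ]
scene tape 0.72 [208. 320.] [0.817 0.    0.023]
side valve_box 0.98 [256. 186.] [0.56  0.096 0.057]
side valve_box 0.36 [250. 250.] [ 0.462 -0.073  0.043]
side cover 0.62 [299. 223.] [ 0.611 -0.076  0.066]
side cover_ridge 0.91 [302. 220.] [ 0.611 -0.075  0.066]
side pot_a 0.93 [234. 220.] [0.462 0.033 0.045]
side pot_a 0.89 [248. 249.] [ 0.461 -0.074  0.045]
side pot_a 0.7 [313. 164.] [0.765 0.092 0.04 ]
side pot_a 0.7 [335. 283.] [ 0.578 -0.248  0.051]
side cup 0.62 [206. 134.] [0.549 0.35  0.057]
side tape 0.6 [348. 187.] [ 0.805 -0.007  0.019]
side block 0.85 [199. 192.] [0.437 0.191 0.024]
[0.30495617 0.60219806 0.2416462 ] [ 2.32245419e-01  9.72657219e-01 -1.46738106e-06 -1.49060041e-06] 0.8
```

```bash
sleep 1
```

```text
(no output)
```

View pics/scene0.png

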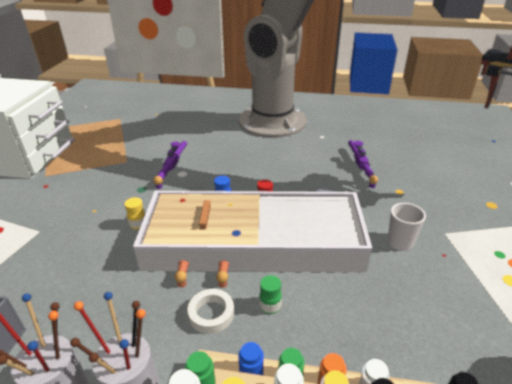

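```bash
python3 - <<'E'
import numpy as np,cv2
im=cv2.imread("pics/scene0.png");w=np.load("scene.npy")
z=w[...,2];x=w[...,0];y=w[...,1]
def rect(m,n):
    m=cv2.morphologyEx(m.astype(np.uint8),cv2.MORPH_OPEN,np.ones((3,3)))
    k,lab,st,ce=cv2.connectedComponentsWithStats(m)
    for i in range(1,k):
        if st[i,4]>60:
            p=w[lab==i][:,:2].astype(np.float32);print(n,st[i,4],ce[i].round(),cv2.minAreaRect(p),np.median(w[lab==i][:,2]).round(3))
R=(x>.4)&(x<.9)&(y>-.35)&(y<.45)
rect(R&(z>.063)&(z<.073),"z63-73")
rect(R&(z>.078)&(z<.1),"z78-100")
rect(R&(z>.05)&(z<.1),"z50-100")
E
```

```text
z63-73 116 [222. 180.] ((0.467530220746994, -0.058906685560941696), (0.0345575213432312, 0.038026176393032074), 78.76810455322266) 0.067
z63-73 118 [265. 183.] ((0.4650273323059082, 0.04663217440247536), (0.03512617573142052, 0.036073073744773865), 53.48124313354492) 0.067
z63-73 6991 [212. 223.] ((0.5989278554916382, 0.043754979968070984), (0.1907198578119278, 0.4724726974964142), 8.417158126831055) 0.069
z63-73 133 [290. 193.] ((0.49976202845573425, 0.11104561388492584), (0.008370239287614822, 0.07753248512744904), 8.643880844116211) 0.069
z63-73 310 [349. 204.] ((0.5230740308761597, 0.25603675842285156), (0.15307092666625977, 0.07275800406932831), 40.01344299316406) 0.07
z63-73 154 [133. 203.] ((0.5863606333732605, -0.2376641482114792), (0.03695330023765564, 0.035562194883823395), 21.221708297729492) 0.067
z63-73 88 [411. 212.] ((0.5285817980766296, 0.38120707869529724), (0.05283631011843681, 0.01894129067659378), 63.989601135253906) 0.068
z63-73 71 [408. 228.] ((0.582577645778656, 0.3707786798477173), (0.011693466454744339, 0.042250439524650574), 0.6787437200546265) 0.069
z63-73 
[... 532 characters left out ...]
22266) 0.066
z50-100 14077 [254. 223.] ((0.5710801482200623, 0.03974124789237976), (0.24760928750038147, 0.47284138202667236), 8.482457160949707) 0.067
z50-100 220 [133. 205.] ((0.5868231654167175, -0.23782098293304443), (0.03642600029706955, 0.03726265951991081), 67.4698715209961) 0.066
z50-100 868 [407. 218.] ((0.5515277981758118, 0.37051141262054443), (0.06938285380601883, 0.0725083127617836), 51.43723678588867) 0.071
z50-100 370 [270. 285.] ((0.7730129957199097, 0.10499721020460129), (0.03791923448443413, 0.03662338852882385), 51.41508102416992) 0.066
z50-100 111 [  8. 304.] ((0.8953338265419006, -0.3262726366519928), (0.009884250350296497, 0.014219265431165695), 3.784482955932617) 0.077
```

The scene picture shows the white box, with the plywood cover on its left half and the ridge at (205,213). Two orange pipes leave the near side at (182,272) and (222,272). The jars are at (222,183), (264,186), (134,210) and (270,290). Two purple look-alikes, at (170,160) and (362,160), stand outside the box and stay untouched. The box centre is about (0.599, 0.044) with yaw about 8.4°.

I'll close the fingers, turn square to the box and move to the -y side of the ridge.

>>> send_rows:
  targets:
    - {"az": -8.8, "claw": 0}
    - {"az": -8.8, "claw": 0}
    - {"az": -8.8, "claw": 0}
    - {"az": -8.9, "claw": 0}
    - {"tx": -1.3, "ty": -4.6, "claw": 0}
    - {"tx": -1.3, "ty": -4.6, "claw": 0}
    - {"tx": -1.3, "ty": -4.6, "claw": 0}
    - {"tx": -1.3, "ty": -4.6, "claw": 0}
    - {"tx": -1.3, "ty": -4.6, "claw": 0}
    - {"tx": -1.3, "ty": -4.6, "claw": 0}
    - {"tx": -1.3, "ty": -4.6, "claw": 0}
    - {"tx": -1.3, "ty": -4.6, "claw": 0}

```text
invalid input
```

>>> send_rows:
  targets:
    - {"tx": -1.3, "ty": -4.6, "claw": 0}
    - {"tx": -1.3, "ty": -4.6, "claw": 0}
    - {"tx": -1.3, "ty": -4.6, "claw": 0}
    - {"tx": -1.3, "ty": -4.6, "claw": 0}
    - {"tx": -1.3, "ty": -4.6, "claw": 0}
    - {"tx": -1.3, "ty": -4.6, "claw": 0}
    - {"tx": -1.3, "ty": -4.6, "claw": 0}
    - {"tx": -1.3, "ty": -4.6, "claw": 0}
    - {"claw": 0}

```text
invalid input
```

```bash
cat >> h.py <<'E'
C=np.array([.599,.044]);A=np.radians(8.42);B=np.array([[np.cos(A),np.sin(A)],[-np.sin(A),np.cos(A)]])
def where():
    s=get_state();r=R.from_quat(s["eef_rot"]).as_matrix()
    print("t",s["time"],"box xy",(B@(s["eef_pos"][:2]-C)).round(4),"tipz",round(s["eef_pos"][2]-.019,4),"ydir",np.degrees(np.arctan2(r[1,1],r[0,1])).round(1),"F",(B@np.array(s["wrist_force"])[:2]).round(1),s["wrist_force"][2],"open",s["opening"])
E
python3 - <<'E'
from h import *
where()
E
```

```text
t 0.8 box xy [-0.2091  0.5952] tipz 0.2226 ydir 63.1 F [0.1 1. ] 0.5908562525610228 open 0.08796272537288521
```

>>> send_rows:
  targets:
    - {"tx": 0, "ty": 0, "tz": 0, "ax": 0, "ay": 0, "az": -8.8, "claw": 0}
    - {"tx": 0, "ty": 0, "tz": 0, "ax": 0, "ay": 0, "az": -8.8, "claw": 0}
    - {"tx": 0, "ty": 0, "tz": 0, "ax": 0, "ay": 0, "az": -8.8, "claw": 0}
    - {"tx": 0, "ty": 0, "tz": 0, "ax": 0, "ay": 0, "az": -8.9, "claw": 0}

```text
time: 1.3
eef_pos: [0.305, 0.6022, 0.2417]
eef_rot: [-0.076, 0.997, 0.0, 0.0]
wrist_force: [-0.2, -0.4, 0.5]
opening: 0.0517
gripper_force: 0.0
```

>>> send_rows:
  targets:
    - {"tx": -1.3, "ty": -4.6, "tz": 0, "ax": 0, "ay": 0, "az": 0, "claw": 0}
    - {"tx": -1.3, "ty": -4.6, "tz": 0, "ax": 0, "ay": 0, "az": 0, "claw": 0}
    - {"tx": -1.3, "ty": -4.6, "tz": 0, "ax": 0, "ay": 0, "az": 0, "claw": 0}
    - {"tx": -1.3, "ty": -4.6, "tz": 0, "ax": 0, "ay": 0, "az": 0, "claw": 0}
    - {"tx": -1.3, "ty": -4.6, "tz": 0, "ax": 0, "ay": 0, "az": 0, "claw": 0}
    - {"tx": -1.3, "ty": -4.6, "tz": 0, "ax": 0, "ay": 0, "az": 0, "claw": 0}
    - {"tx": -1.3, "ty": -4.6, "tz": 0, "ax": 0, "ay": 0, "az": 0, "claw": 0}
    - {"tx": -1.3, "ty": -4.6, "tz": 0, "ax": 0, "ay": 0, "az": 0, "claw": 0}
    - {"tx": -1.3, "ty": -4.6, "tz": 0, "ax": 0, "ay": 0, "az": 0, "claw": 0}
    - {"tx": -1.3, "ty": -4.6, "tz": 0, "ax": 0, "ay": 0, "az": 0, "claw": 0}
    - {"tx": -1.3, "ty": -4.6, "tz": 0, "ax": 0, "ay": 0, "az": 0, "claw": 0}
    - {"tx": -1.3, "ty": -4.6, "tz": 0, "ax": 0, "ay": 0, "az": 0, "claw": 0}

```text
time: 2.8
eef_pos: [0.5409, 0.0776, 0.242]
eef_rot: [-0.074, 0.997, 0.0, 0.0]
wrist_force: [0.2, 0.2, 0.5]
opening: 0.0002
gripper_force: 0.0
```

>>> send_rows:
  targets:
    - {"tx": -1.3, "ty": -4.6, "tz": 0, "ax": 0, "ay": 0, "az": 0, "claw": 0}
    - {"tx": -1.3, "ty": -4.6, "tz": 0, "ax": 0, "ay": 0, "az": 0, "claw": 0}
    - {"tx": -1.3, "ty": -4.6, "tz": 0, "ax": 0, "ay": 0, "az": 0, "claw": 0}
    - {"tx": -1.3, "ty": -4.6, "tz": 0, "ax": 0, "ay": 0, "az": 0, "claw": 0}
    - {"tx": 0, "ty": 0, "tz": 0, "ax": 0, "ay": 0, "az": 0, "claw": 0}
    - {"tx": 0, "ty": 0, "tz": 0, "ax": 0, "ay": 0, "az": 0, "claw": 0}

```text
time: 3.55
eef_pos: [0.6185, -0.0945, 0.2414]
eef_rot: [-0.074, 0.997, 0.0, -0.0]
wrist_force: [-0.3, 0.5, -0.2]
opening: 0.0007
gripper_force: 0.0
```

```bash
python3 - <<'E'
from h import *
where()
c=camera("wrist");cv2.imwrite("pics/w1.png",c["img"]);w=cloud(c)
z=w[...,2];m=(z>.078)&(z<.094)
p=w[m];b=(p[:,:2]-C)@B.T
k=(abs(b[:,0])<.06)&(b[:,1]>-.13)&(b[:,1]<-.06);print(k.sum(),[np.percentile(b[k],q,axis=0).round(4) for q in(2,50,98)])
E
```

```text
t 3.55 box xy [-0.001  -0.1398] tipz 0.2224 ydir 98.5 F [-0.2  0.6] -0.18197382410744034 open 0.0007356468413128264
958 [array([-0.0403, -0.1114]), array([-0.0037, -0.1049]), array([ 0.0362, -0.0979])]
```

>>> send_rows:
  targets:
    - {"tx": 0, "ty": 0, "tz": 4.5, "ax": 0, "ay": 0, "az": 0, "claw": 0}
    - {"tx": 0, "ty": 0, "tz": 4.5, "ax": 0, "ay": 0, "az": 0, "claw": 0}
    - {"tx": 0, "ty": 0, "tz": 3.6, "ax": 0, "ay": 0, "az": 0, "claw": 0}
    - {"tx": 0, "ty": 0, "tz": 2.0, "ax": 0, "ay": 0, "az": 0, "claw": 0}
    - {"tx": 0, "ty": 0.5, "tz": 0, "ax": 0, "ay": 0, "az": 0, "claw": 0}
    - {"tx": 0, "ty": 0.8, "tz": 0, "ax": 0, "ay": 0, "az": 0, "claw": 0}
    - {"tx": 0, "ty": 0.8, "tz": 0, "ax": 0, "ay": 0, "az": 0, "claw": 0}
    - {"tx": 0, "ty": 0.8, "tz": 0, "ax": 0, "ay": 0, "az": 0, "claw": 0}
    - {"tx": 0, "ty": 0.8, "tz": 0, "ax": 0, "ay": 0, "az": 0, "claw": 0}

```text
time: 4.72
eef_pos: [0.6144, -0.0599, 0.0971]
eef_rot: [-0.073, 0.997, -0.001, 0.002]
wrist_force: [1.4, -5.7, 3.8]
opening: 0.0004
gripper_force: 2.5
```

```bash
python3 - <<'E'
from h import *
where()
E
```

```text
t 4.725 box xy [ 1.00e-04 -1.05e-01] tipz 0.0781 ydir 98.4 F [ 0.5 -5.8] 3.835410016653152 open 0.0003709059952604005
```

>>> send_rows:
  targets:
    - {"tx": 0, "ty": 1.3, "tz": 0, "ax": 0, "ay": 0, "az": 0, "claw": 0}
    - {"tx": 0, "ty": 1.3, "tz": 0, "ax": 0, "ay": 0, "az": 0, "claw": 0}
    - {"tx": 0, "ty": 1.3, "tz": 0, "ax": 0, "ay": 0, "az": 0, "claw": 0}
    - {"tx": 0, "ty": 1.3, "tz": 0, "ax": 0, "ay": 0, "az": 0, "claw": 0}
    - {"tx": 0, "ty": 1.3, "tz": 0, "ax": 0, "ay": 0, "az": 0, "claw": 0}
    - {"tx": 0, "ty": 1.3, "tz": 0, "ax": 0, "ay": 0, "az": 0, "claw": 0}
    - {"tx": 0, "ty": 1.3, "tz": 0, "ax": 0, "ay": 0, "az": 0, "claw": 0}
    - {"tx": 0, "ty": 1.3, "tz": 0, "ax": 0, "ay": 0, "az": 0, "claw": 0}
    - {"tx": 0, "ty": 1.3, "tz": 0, "ax": 0, "ay": 0, "az": 0, "claw": 0}
    - {"tx": 0, "ty": 1.3, "tz": 0, "ax": 0, "ay": 0, "az": 0, "claw": 0}
    - {"tx": 0, "ty": 1.3, "tz": 0, "ax": 0, "ay": 0, "az": 0, "claw": 0}
    - {"tx": 0, "ty": 1.3, "tz": 0, "ax": 0, "ay": 0, "az": 0, "claw": 0}

```text
time: 6.22
eef_pos: [0.59, 0.0967, 0.0955]
eef_rot: [-0.074, 0.997, 0.0, -0.0]
wrist_force: [0.4, -2.8, 0.3]
opening: 0.0002
gripper_force: 1.2
```

```bash
python3 - <<'E'
from h import *
where()
E
```

```text
t 6.225 box xy [-0.0012  0.0534] tipz 0.0765 ydir 98.5 F [ 0.  -2.8] 0.2741258540995878 open 0.00021999806062688546
```

>>> send_rows:
  targets:
    - {"tx": 0, "ty": 0.9, "tz": 0, "ax": 0, "ay": 0, "az": 0, "claw": 0}
    - {"tx": 0, "ty": 0.9, "tz": 0, "ax": 0, "ay": 0, "az": 0, "claw": 0}
    - {"tx": 0, "ty": 0.7, "tz": 0, "ax": 0, "ay": 0, "az": 0, "claw": 0}
    - {"tx": 0, "ty": 0.5, "tz": 0, "ax": 0, "ay": 0, "az": 0, "claw": 0}
    - {"tx": 0, "ty": 0.3, "tz": 0, "ax": 0, "ay": 0, "az": 0, "claw": 0}
    - {"tx": 0, "ty": 0.3, "tz": 0, "ax": 0, "ay": 0, "az": 0, "claw": 0}
    - {"tx": 0, "ty": 0.2, "tz": 0, "ax": 0, "ay": 0, "az": 0, "claw": 0}

```text
time: 7.1
eef_pos: [0.5848, 0.1333, 0.0956]
eef_rot: [-0.074, 0.997, 0.0, -0.0]
wrist_force: [0.0, -0.9, -1.5]
opening: 0.0004
gripper_force: 0.6
```

```bash
python3 - <<'E'
from h import *
where()
E
```

```text
t 7.1 box xy [-0.001   0.0904] tipz 0.0766 ydir 98.4 F [-0.1 -0.9] -1.4672994766233072 open 0.000373700255283083
```

>>> send_rows:
  targets:
    - {"tx": 0, "ty": 0.2, "tz": 0, "ax": 0, "ay": 0, "az": 0, "claw": 0}
    - {"tx": 0, "ty": 0.2, "tz": 0, "ax": 0, "ay": 0, "az": 0, "claw": 0}
    - {"tx": 0, "ty": 0.1, "tz": 0, "ax": 0, "ay": 0, "az": 0, "claw": 0}

```text
time: 7.48
eef_pos: [0.5841, 0.1383, 0.0957]
eef_rot: [-0.074, 0.997, 0.0, 0.0]
wrist_force: [0.7, -1.8, -1.4]
opening: 0.0006
gripper_force: 0.6
```

>>> send_rows:
  targets:
    - {"tx": 0, "ty": 0.2, "tz": 0, "ax": 0, "ay": 0, "az": 0, "claw": 0}
    - {"tx": 0, "ty": 0.2, "tz": 0, "ax": 0, "ay": 0, "az": 0, "claw": 0}

```text
time: 7.72
eef_pos: [0.5834, 0.1395, 0.0957]
eef_rot: [-0.073, 0.997, -0.001, -0.0]
wrist_force: [0.3, -9.5, 2.2]
opening: 0.0003
gripper_force: 4.7
```

```bash
python3 - <<'E'
from h import *
where()
E
```

```text
t 7.725 box xy [-0.0014  0.0967] tipz 0.0767 ydir 98.3 F [-1.1 -9.4] 2.2024663755379033 open 0.000326618775399288
```

>>> send_rows:
  targets:
    - {"tx": 0, "ty": 0.2, "tz": 0, "ax": 0, "ay": 0, "az": 0, "claw": 0}
    - {"tx": 0, "ty": -1.5, "tz": 0, "ax": 0, "ay": 0, "az": 0, "claw": 0}
    - {"tx": 0, "ty": -1.5, "tz": -3, "ax": 0, "ay": 0, "az": 0, "claw": 0}
    - {"tx": 0, "ty": -4, "tz": -4, "ax": 0, "ay": 0, "az": 0, "claw": 0}
    - {"tx": 0, "ty": -4.5, "tz": -4, "ax": 0, "ay": 0, "az": 0, "claw": 0}
    - {"tx": 0, "ty": -4.5, "tz": -4, "ax": 0, "ay": 0, "az": 0, "claw": 0}
    - {"tx": 0, "ty": -4.5, "tz": 0, "ax": 0, "ay": 0, "az": 0, "claw": 0}
    - {"tx": 0, "ty": 0, "tz": 0, "ax": 0, "ay": 0, "az": 0, "claw": 0}
    - {"tx": 0, "ty": 0, "tz": 0, "ax": 0, "ay": 0, "az": 0, "claw": 0}

```text
time: 8.85
eef_pos: [0.6132, -0.0576, 0.2454]
eef_rot: [-0.074, 0.997, 0.001, -0.0]
wrist_force: [-0.7, 0.7, -0.8]
opening: 0.0005
gripper_force: 0.0
```

```bash
python3 - <<'E'
from h import *
where()
c=camera("wrist");cv2.imwrite("pics/w2.png",c["img"]);w=cloud(c)
def bx(p): return (p[...,:2]-C)@B.T
for l in("tagged_handle","tagged_tip","plain_handle","tagged_pivot"):
    for m in masks_of(l,"wrist")[:4]:
        p=np.nanmedian(w[m["pixels"]],0);print(l,round(m["conf"],2),np.round(m["centre"]),bx(p).round(4),p[2].round(3))
c=camera("scene");ws=cloud(c);z=ws[...,2];b=bx(ws)
k=(z>.08)&(z<.1)&(abs(b[...,0])<.06)&(b[...,1]<.15)&(b[...,1]>-.15);print("ridge",k.sum(),np.nanmedian(b[k],0))
print(*[(q,np.nanpercentile(b[k],q,axis=0)) for q in(2,98)])
b=bx(w);k=(w[...,2]>.040)&(w[...,2]<.058)&(abs(b[...,0])<.07)&(b[...,1]>-.21)&(b[...,1]<-.02)
n,lab,st,ce=cv2.connectedComponentsWithStats(k.astype(np.uint8))
for i in range(1,n):
    if st[i,4]>80: print(st[i,4],ce[i].round(),cv2.minAreaRect(b[lab==i].astype(np.float32)),np.percentile(w[lab==i][:,2],[10,50,90]).round(3))
E
```

```text
t 8.85 box xy [-0.0008 -0.1026] tipz 0.2264 ydir 98.5 F [-0.5  0.8] -0.7570038445214567 open 0.0004747891066614481
tagged_handle 0.61 [218. 172.] [-0.0037 -0.1425] 0.056
tagged_handle 0.53 [286. 176.] [ 0.0043 -0.0645] 0.052
tagged_handle 0.42 [284. 170.] [-0.0005 -0.0626] 0.034
tagged_tip 0.84 [221. 169.] [-0.0041 -0.1426] 0.056
tagged_tip 0.26 [484.  57.] [-0.1364  0.1706] 0.027
plain_handle 0.56 [286. 180.] [ 0.0044 -0.0642] 0.052
plain_handle 0.25 [365.  56.] [-0.1313  0.0158] 0.066
tagged_pivot 0.98 [218. 171.] [-0.0034 -0.1414] 0.035
tagged_pivot 0.5 [123.   2.] [-0.1967 -0.2565] 0.014
ridge 174 [0.00446665 0.11149555]
(2, array([-0.03934994,  0.10490157])) (98, array([0.03880141, 0.11822897]))
750 [219. 176.] ((0.004662711173295975, -0.14133158326148987), (0.06382231414318085, 0.0271699670702219), 14.344499588012695) [0.052 0.056 0.057]
595 [285. 178.] ((0.005580415949225426, -0.06405793130397797), (0.06416809558868408, 0.013989415019750595), 10.981861114501953) [0.051 0.052 0.055]
```

View pics/w2.png

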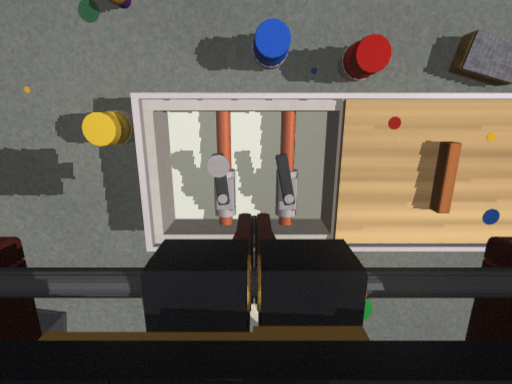

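The wrist picture shows the cover fully across, with its ridge at (447,177) and box y of about 112 mm. Two handles are in the bay. The one at (219,180) ends in a round disc at (218,166). The one at (286,178) is a bare bar. The first fits "carries the round tag"; I'll confirm it in a crop.

```bash
python3 - <<'E'
import cv2
i=cv2.imread("pics/w2.png")[90:250,130:350];cv2.imwrite("pics/w2c.png",cv2.resize(i,None,fx=3.5,fy=3.5,interpolation=cv2.INTER_CUBIC))
E
```

```text
(no output)
```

View pics/w2c.png

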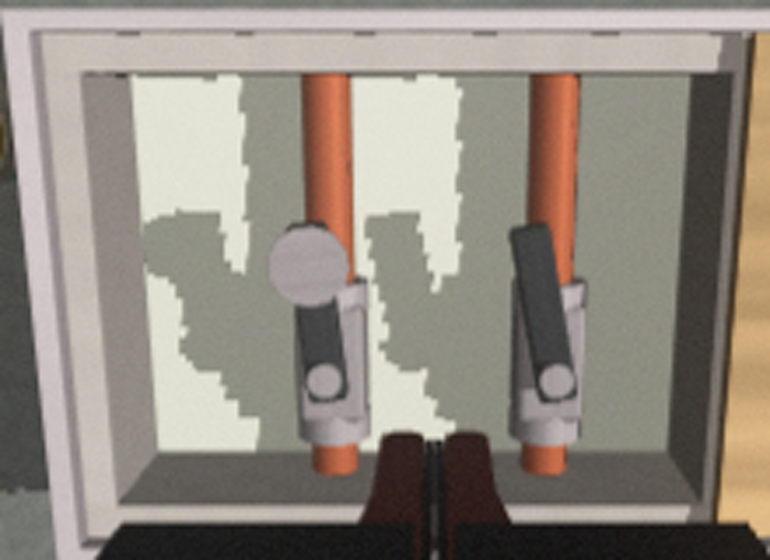

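The crop confirms it: the left valve, with its pivot at crop (323,381), carries the round tag at (308,265). The right bar has none. I'll descend between the handles, on the +y side of the tag, and sweep.

>>> send_rows:
  targets:
    - {"tx": 1.9, "ty": -0.5, "tz": 0, "ax": 0, "ay": 0, "az": 0, "claw": 0}
    - {"tx": 0, "ty": 0, "tz": 4.5, "ax": 0, "ay": 0, "az": 0, "claw": 0}
    - {"tx": 0, "ty": 0, "tz": 4.5, "ax": 0, "ay": 0, "az": 0, "claw": 0}
    - {"tx": 0, "ty": 0, "tz": 4, "ax": 0, "ay": 0, "az": 0, "claw": 0}
    - {"tx": 0, "ty": 0, "tz": 3, "ax": 0, "ay": 0, "az": 0, "claw": 0}
    - {"tx": 0, "ty": 0, "tz": 2, "ax": 0, "ay": 0, "az": 0, "claw": 0}
    - {"tx": 0, "ty": 0, "tz": 0, "ax": 0, "ay": 0, "az": 0, "claw": 0}

```text
time: 10.02
eef_pos: [0.5945, -0.0661, 0.0645]
eef_rot: [-0.074, 0.997, 0.0, -0.001]
wrist_force: [-0.0, -0.6, 0.1]
opening: 0.0003
gripper_force: 0.0
```

```bash
python3 - <<'E'
from h import *
where()
E
```

```text
t 10.025 box xy [-0.0206 -0.1082] tipz 0.0455 ydir 98.5 F [-0.1 -0.6] 0.08249615191484466 open 0.00033581600677474554
```

>>> send_rows:
  targets:
    - {"tx": 0, "ty": -0.8, "tz": 0, "ax": 0, "ay": 0, "az": 0, "claw": 0}
    - {"tx": 0.1, "ty": -0.8, "tz": 0, "ax": 0, "ay": 0, "az": 0, "claw": 0}
    - {"tx": 0.1, "ty": -0.9, "tz": 0, "ax": 0, "ay": 0, "az": 0, "claw": 0}
    - {"tx": -0.1, "ty": -0.8, "tz": 0, "ax": 0, "ay": 0, "az": 0, "claw": 0}
    - {"tx": -0.2, "ty": -0.7, "tz": 0, "ax": 0, "ay": 0, "az": 0, "claw": 0}
    - {"tx": -0.6, "ty": -0.7, "tz": 0, "ax": 0, "ay": 0, "az": 0, "claw": 0}
    - {"tx": -0.6, "ty": -0.7, "tz": 0, "ax": 0, "ay": 0, "az": 0, "claw": 0}

```text
time: 10.9
eef_pos: [0.6153, -0.1189, 0.0651]
eef_rot: [-0.073, 0.997, -0.0, -0.001]
wrist_force: [-2.4, 2.7, 1.3]
opening: 0.0005
gripper_force: 1.7
```

```bash
python3 - <<'E'
from h import *
where()
E
```

```text
t 10.9 box xy [-0.0077 -0.1635] tipz 0.0461 ydir 98.4 F [-2.   3.1] 1.2770577374548693 open 0.000522939250512563
```

Contact is as expected. I'll push on to the stop.

>>> send_rows:
  targets:
    - {"tx": -0.6, "ty": -0.5, "tz": 0, "ax": 0, "ay": 0, "az": 0, "claw": 0}
    - {"tx": -0.5, "ty": -0.4, "tz": 0, "ax": 0, "ay": 0, "az": 0, "claw": 0}
    - {"tx": -0.3, "ty": -0.2, "tz": 0, "ax": 0, "ay": 0, "az": 0, "claw": 0}
    - {"tx": -0.2, "ty": 0, "tz": 0, "ax": 0, "ay": 0, "az": 0, "claw": 0}

```text
time: 11.4
eef_pos: [0.6299, -0.1257, 0.0648]
eef_rot: [-0.074, 0.997, 0.001, -0.004]
wrist_force: [-14.3, 4.4, 9.1]
opening: 0.0008
gripper_force: 7.1
```

```bash
python3 - <<'E'
from h import *
where()
E
```

```text
t 11.4 box xy [ 0.0057 -0.1724] tipz 0.0458 ydir 98.4 F [-13.5   6.4] 9.053207657883613 open 0.000784923306743242
```

>>> send_rows:
  targets:
    - {"tx": -0.2, "ty": 0, "tz": 0, "ax": 0, "ay": 0, "az": 0, "claw": 0}
    - {"tx": 0, "ty": 0, "tz": 0, "ax": 0, "ay": 0, "az": 0, "claw": 0}
    - {"tx": 1.0, "ty": 0, "tz": 0, "ax": 0, "ay": 0, "az": 0, "claw": 0}
    - {"tx": 1.5, "ty": 0, "tz": 0, "ax": 0, "ay": 0, "az": 0, "claw": 0}
    - {"tx": 0, "ty": 0, "tz": -4, "ax": 0, "ay": 0, "az": 0, "claw": 0}
    - {"tx": 0, "ty": 0, "tz": -5, "ax": 0, "ay": 0, "az": 0, "claw": 0}
    - {"tx": -1, "ty": 3, "tz": -5, "ax": 0, "ay": 0, "az": 0, "claw": 0}
    - {"tx": -1, "ty": 4, "tz": -4, "ax": 0, "ay": 0, "az": 0, "claw": 0}
    - {"tx": 0, "ty": 0, "tz": 0, "ax": 0, "ay": 0, "az": 0, "claw": 0}
    - {"tx": 0, "ty": 0, "tz": 0, "ax": 0, "ay": 0, "az": 0, "claw": 0}

```text
time: 12.65
eef_pos: [0.6198, -0.0588, 0.2452]
eef_rot: [-0.073, 0.997, -0.0, 0.0]
wrist_force: [0.0, 0.1, -0.5]
opening: 0.0004
gripper_force: 0.0
```

```bash
python3 - <<'E'
from h import *
where()
c=camera("wrist");cv2.imwrite("pics/w3.png",c["img"]);w=cloud(c)
b=(w[...,:2]-C)@B.T;k=(w[...,2]>.040)&(w[...,2]<.060)&(abs(b[...,0])<.07)&(b[...,1]>-.212)&(b[...,1]<-.02)
n,lab,st,ce=cv2.connectedComponentsWithStats(k.astype(np.uint8))
for i in range(1,n):
    if st[i,4]>80:
        print(st[i,4],ce[i].round(),cv2.minAreaRect(b[lab==i].astype(np.float32)))
        t=(lab==i)&(w[...,2]>.0545)
        if t.sum()>50: print("tag",np.median(b[t],0))
c=camera("scene");ws=cloud(c);z=ws[...,2];b=(ws[...,:2]-C)@B.T
k=(z>.08)&(z<.1)&(abs(b[...,0])<.06)&(abs(b[...,1])<.15);print("ridge",np.nanpercentile(b[k],[2,98],axis=0))
E
```

```text
t 12.65 box xy [ 0.0055 -0.1047] tipz 0.2262 ydir 98.4 F [0.1 0. ] -0.49978155716287254 open 0.0003527782018398831
601 [287. 173.] ((0.005473406985402107, -0.06400418281555176), (0.06378258764743805, 0.013929898850619793), 11.314977645874023)
tag [ 0.02795547 -0.05925929]
758 [203. 192.] ((0.025593260303139687, -0.16425685584545135), (0.027094580233097076, 0.06320586800575256), 8.950042724609375)
tag [ 0.02791609 -0.18017341]
ridge [[-0.03850156  0.10503775]
 [ 0.03874719  0.11834889]]
```

View pics/w3.png

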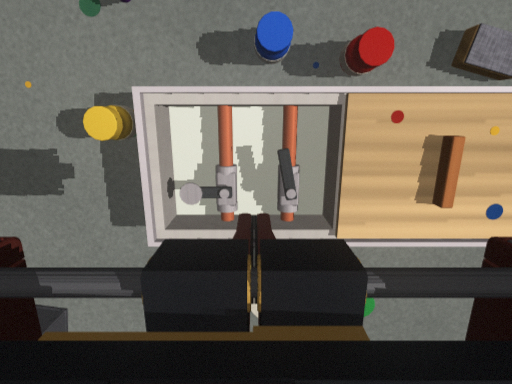

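The picture shows the tagged handle pointing left, across its pipe: pivot at (224,193), tag at (191,193). The tag and pivot share the same box x, so the handle is a quarter turn round and at its stop. The plain handle at (287,173) is unchanged, the cover is at its stop and the jars stand as before. Handing in.

```bash
python3 -c "
from bench import *
print(hand_in())"
```

```text
the job is handed in; nothing more can be done
None
```

I slid the cover fully across to its stop and turned the tagged handle a quarter turn to its shut stop; the other handle is unchanged, nothing else appeared to have moved, and the job is handed in (no verdict returned).

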